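Find the rocking specimen-well cover and press it home

TASK

One of the four identical covers on the specimen wells is not seated: press each lightly near an edge until you find the one that rocks. Then press that one firmly at its middle until it is fully home and level, and finish while still holding it down with the fingertips, touching no other cover, so that a colleague can lock it. Only press with the fingertips: lift nothing, do not press hard enough to crack a cover, and leave the other things on the bench where they are.

Things in the scene. Friction and masses are not known exactly. Their poses are not given: they have to be found in the camera images.
- cover_a (a point): Centre of the top face of one of four identical well covers: flat round grey plastic cap, 72 mm across, 9 mm thick with a short skirt below, level at the start; z up out of its top. It lies on an aluminium well (84 x 84 mm foot, bolted down). All four tops stand 59 mm above the bench at the start, the loose one too (its seat is deeper): it cannot be told by eye, only by pressing.
- cover_b (a point): Same point of another cover, identical to cover_a. Any one of the four may be the loose one; the other three are home and do not give when pressed. Covers crack above 45 N.
- cover_c (a point): Same point of another cover, identical to cover_a. Whichever cover is loose: pressed with 2 to 5 N about 22 mm off its centre, towards any side, it tips by about 0.12 rad until that edge meets the rim (the pressed spot sinks about 3 mm); let go, it springs back level. Its centre hardly moves meanwhile.
- cover_d (a point): Same point of another cover, identical to cover_a. Whichever cover is loose: pressed at its centre with more than about 8 N it slides down 4 mm, levels out on its rim and is home. It then stays down by itself and no longer rocks or sinks; pressing its edge alone does not bring it home.
- dropper: Amber dropper bottle with black cap, 30 mm wide, 62 mm tall, loose; origin at the centre of its underside. Bystander.
- canister: White plastic canister, 36 mm wide, 48 mm tall, loose; origin at the centre of its underside. Bystander.
- dish: Small glass dish, 50 mm wide, 14 mm tall, loose; origin at the centre of its underside. Bystander.
- slide_box: White slide box, 85 x 45 x 32 mm (x, y, z), loose; origin at the centre of its underside. Bystander.
- phone: Black phone lying flat, 148 x 72 x 8 mm (x, y, z), loose; origin at the centre of its underside. Bystander.
- tweezers: Steel tweezers lying flat along x, from 55 mm behind to 100 mm ahead of the origin, 7 mm wide, 5 mm high, loose; origin on the bench below the body. Bystander.
- mug: White mug, 76 mm wide, 88 mm tall, handle to its +y, loose; origin at the centre of its underside. Bystander.
Not all that is in view belongs to the job. What is shaped like the part that bears cover_c but blue is not meant.

How it is judged:
On the way:
1. the loose cover has been pressed off its centre and seen to rock (((angle between cover_a's own z axis and vertical above 0.05 rad and contact force between the fingers and lid_a above 0.3 N) or (angle between cover_b's own z axis and vertical above 0.05 rad and contact force between the fingers and lid_b above 0.3 N) or (angle between cover_c's own z axis and vertical above 0.05 rad and contact force between the fingers and lid_c above 0.3 N) or (angle between cover_d's own z axis and vertical above 0.05 rad and contact force between the fingers and lid_d above 0.3 N))), for 0.1 s.
At the end, for the whole second after the job is handed in: The cover that rocked is home (sunk by more than 2.8 of its 4 mm) and level within 0.035 rad, the fingers still press on it with more than 1.5 N and less than 45 N, and no other cover is touched (((height (world z) of cover_a below 0.0562 m and angle between cover_a's own z axis and vertical below 0.035 rad and contact force between the fingers and lid_a between 1.5 and 45 N and contact force between the fingers and lid_b below 0.5 N and contact force between the fingers and lid_c below 0.5 N and contact force between the fingers and lid_d below 0.5 N) or (height (world z) of cover_b below 0.0562 m and angle between cover_b's own z axis and vertical below 0.035 rad and contact force between the fingers and lid_b between 1.5 and 45 N and contact force between the fingers and lid_a below 0.5 N and contact force between the fingers and lid_c below 0.5 N and contact force between the fingers and lid_d below 0.5 N) or (height (world z) of cover_c below 0.0562 m and angle between cover_c's own z axis and vertical below 0.035 rad and contact force between the fingers and lid_c between 1.5 and 45 N and contact force between the fingers and lid_a below 0.5 N and contact force between the fingers and lid_b below 0.5 N and contact force between the fingers and lid_d below 0.5 N) or (height (world z) of cover_d below 0.0562 m and angle between cover_d's own z axis and vertical below 0.035 rad and contact force between the fingers and lid_d between 1.5 and 45 N and contact force between the fingers and lid_a below 0.5 N and contact force between the fingers and lid_b below 0.5 N and contact force between the fingers and lid_c below 0.5 N))); the arm keeps its last pose, push and grip.
It fails at once if a cover is pressed with more than 45 N (contact force between the fingers and lid_a above 45 N or contact force between the fingers and lid_b above 45 N or contact force between the fingers and lid_c above 45 N or contact force between the fingers and lid_d above 45 N).
It fails at once if a cover is lifted by more than 2.5 mm (height (world z) of any of cover_a, cover_b, cover_c, cover_d above 0.0615 m).
It fails at once if a bystander is lifted or shifted by more than 20 mm (distance of any of dropper, canister, dish, slide_box, phone, tweezers, mug from where it was at the start of the episode above 0.02 m).
It also fails if it takes over 48 s, if anything falls off the work surface, if the arm or the gripper's body presses on something with over 40 N, if the wrist force passes 120 N, or if a joint passes its speed limit or range.

ROBOT

A 6-joint arm with a two-finger parallel gripper is mounted at the origin on the work surface. World frame = base frame: x ahead of the robot, y to its left, z up, the work surface at z = 0. Lengths are in m, angles in rad, forces in N, time in s.
With the tool pointing down it reaches from about 0.375 to 0.975 m from the base axis. Payload 3.8 kg.
Tool frame: the origin (TCP) lies on the centre line of the jaws, within the pads' length; the fingertips stand 11 mm ahead of it and the grasp point (between the pads) lies 8 mm behind it; y points along the fingers, z is the direction in which the jaws open and shut, and the axes are right-handed (so a half turn about y gives the same grasp; the last joint's range is limited). The gripper opens to 88 mm and grips with 3 to 60 N. Pads are 18 mm wide; open, the fingers measure 123 mm over their backs; the gripper's body (75 mm by 187 mm) begins 45 mm behind the grasp point.
Start: joints at [1.084, 0.264, 1.604, -0, 1.274, -0.037], TCP at [0.293, 0.608, 0.25] pointing down, gripper open.
Joint ranges: [-2.63, 2.63], [-0.94, 2.18], [0.31, 2.57], [-1.31, 4.45], [0, 2.66], [-2.55, 2.55]. Speed limits (rad/s): [2.57, 2.57, 3.14, 3.14, 3.14, 3.14].

INTERFACE

Orientations are given as [roll, pitch, yaw] about the fixed x, y, z axes, in that order (R = Rz(yaw) Ry(pitch) Rx(roll)).
In Python, from plant import * gives the robot as it stands.
- The arm moves only by the tool send_rows, never from a script. Its argument "plan" is a list of rows, each an object with "xyz": the shift along the tool's x, y, z in m, a list of three; "delta_rot": the turn, a rotation vector about the tool's x, y, z in rad, a list of three. In form: [{"xyz": [x, y, z], "delta_rot": [wx, wy, wz]}, ...]. A call has 1 to 20 rows; each row is the pose to reach, as a shift and turn from the pose commanded when the call began, along the tool's axes at that moment; what a row does not reach only later rows make up. A row lasts 1/8 s, in which the tool goes at most 62.5 mm and 10.7 degrees, less where a joint would pass 70% of its speed; a pose out of reach is approached as far as the arm can. A call with a gripper value outside its range is refused whole. "jaw" is the opening, from 0 (shut) to 1 (fully open), set as the call begins (left out, the last holds). The fingers move at their own pace and stop on an object; "squeeze" is the grip in N (left out, the last holds). Time passes only in rows, so rows that repeat a pose let the fingers close. It gives the time, the measured TCP pose, the force and the opening at its end, in the units of the state.
- observe(): the state, without advancing time (a new reading comes with each control period).
- get_image(name): name is "side" or "top"; returns the picture (400x640x3 uint8, red, green, blue); there is no depth.
- camera_params(name): a dict with "K" (3x3 intrinsics, pixels), "R" (3x3) and "t" (3): a world point X has camera coordinates R X + t. Camera axes: x right, y down, z forward; pixel columns grow to the right and rows downward; lengths in m; the calibration is good to about 2 mm. A picture is of the moment at which its call begins. camera_params takes no time and is no camera call.
- sign_off(): hands the job in, once; it reports no verdict.
Trained networks look in the newest picture that a camera, given by its name, has taken for a name from the list of things; names that differ only in an ending like _2 or _b are one class to them, and where a whole thing is asked for, a point or a joint stands for the part that bears it (a point fixed in the world has none). Each returns a list of dicts, best first, with "conf" (0 to 1); they miss things now and then, are a little off and sometimes report something else, mostly with a low value. They report only what shows in the picture. A call takes as long as a camera call. They do not tell look-alikes from the thing itself.
- find_in(camera, label): "box" ([left, top, width, height] in pixels, round what is visible of it).
- pinpoint(camera, label): "location" ([row, column] in pixels: a listed point, or the origin of a listed thing).
The state is a dict: "time_s": time; "joint_positions": joint angles; "joint_velocities": joint speeds; "joint_efforts": joint torques, N m; "ee_pos": TCP position; "eef_rot": TCP orientation; "wrist_force": force on the tool from outside, world axes, zero at the start; "ft_torque": the same for the moment, N m; "finger_gap": opening from 0.0 (shut) to 1.0 (fully open).
Only numpy, scipy, OpenCV 4.12 (cv2) and the standard library are available. Lean on these libraries where they do the work, as an engineer would, in place of code of your own. Each camera call takes 0.05 s, during which the arm holds its last target.

## Working session

There is one attempt and no reset: what is moved stays moved. The work goes in short steps, Python scripts to look and compute and a tool call to move; the robot and the scene stay as the last step left them, time stands still between calls to the robot, and variables do not carry over. Pictures are saved under pics/ and viewed, and the job is handed in when it is done.

Besides the shell and the picture viewer there is one more tool, called as a command line: name --argument value ..., lists and objects as JSON in quotes. send_rows: Moves the arm, as the interface text tells. Its arguments: {"type":"object","properties":{"plan":{"type":"array"},"jaw":{"type":"number"},"squeeze":{"type":"number"}},"required":["plan"]}

```bash
mkdir -p pics; ls
python3 - <<'E'
from plant import *
import cv2
s=observe(); print({k:s[k] for k in ('time_s','ee_pos','eef_rot','wrist_force','finger_gap')})
for n in('top','side'):
    im=get_image(n); cv2.imwrite(f'pics/{n}0.png',im[:,:,::-1])
    print(n,[(round(d['conf'],2),[round(float(v)) for v in d['location']]) for d in pinpoint(n,'cover_a')])
    c=camera_params(n); print(c)
E
```

```text
pics
{'time_s': 0.0, 'ee_pos': array([0.29318686, 0.60723964, 0.24842613]), 'eef_rot': array([-1.57299455e+00,  8.35415789e-05, -4.49822859e-01]), 'wrist_force': array([-0.4994926 ,  0.42737651,  0.13931586]), 'finger_gap': 0.9996245652373993}
top [(0.92, [200, 477]), (0.92, [214, 415]), (0.77, [209, 326]), (0.75, [214, 259]), (0.74, [213, 151])]
{'K': array([[485.32388357,   0.        , 323.3359049 ],
       [  0.        , 485.32388357, 207.86040684],
       [  0.        ,   0.        ,   1.        ]]), 'R': array([[-0.04638303, -0.99891203,  0.00483434],
       [-0.9761801 ,  0.04429962, -0.21239107],
       [ 0.21194583, -0.01457052, -0.97717279]]), 't': array([0.15941253, 0.56068554, 1.33961262])}
side [(0.83, [274, 327]), (0.82, [108, 303]), (0.79, [348, 358]), (0.63, [202, 323]), (0.63, [154, 314])]
{'K': array([[467.85887542,   0.        , 328.32769276],
       [  0.        , 467.85887542, 197.50718927],
       [  0.        ,   0.        ,   1.        ]]), 'R': array([[ 0.99075811, -0.13554219,  0.00516445],
       [-0.08328206, -0.63792806, -0.76557945],
       [ 0.10706286,  0.75807394, -0.64332063]]), 't': array([-0.54897383,  0.17944076,  1.09798757])}
```

View pics/top0.png

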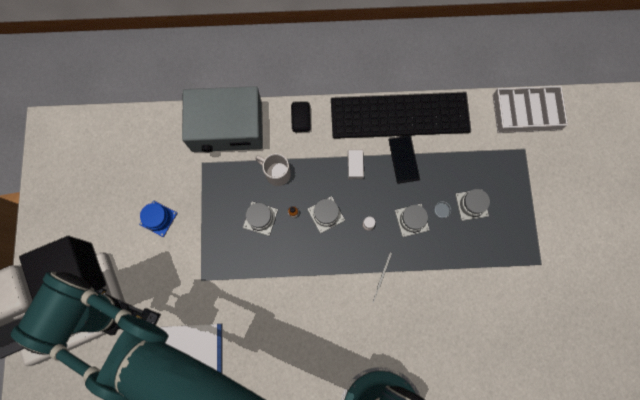

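View pics/side0.png

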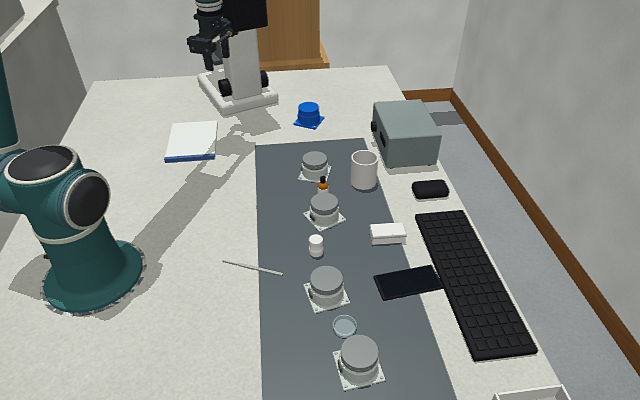

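```bash
cat > h.py <<'E'
from plant import *
import numpy as np, cv2
def ray(n,row,col,z):
    c=camera_params(n);K,R,t=map(np.array,(c['K'],c['R'],c['t']))
    d=R.T@np.linalg.inv(K)@np.array([col,row,1.]); o=-R.T@t
    return o+d*(z-o[2])/d[2]
def proj(n,X):
    c=camera_params(n);K,R,t=map(np.array,(c['K'],c['R'],c['t']))
    p=K@(R@np.array(X)+t); return p[:2]/p[2]
E
python3 - <<'E'
from h import *
np.set_printoptions(precision=4,suppress=True)
for n,L in (('top',[(200,477),(214,415),(209,326),(214,259),(213,151)]),('side',[(274,327),(108,303),(348,358),(202,323),(154,314)])):
    for p in L: print(n,p,ray(n,*p,.059))
E
```

```text
top (200, 477) [ 0.5707 -0.3127  0.059 ]
top (214, 415) [ 0.5375 -0.1294  0.059 ]
top (209, 326) [0.5639 0.126  0.059 ]
top (214, 259) [0.5579 0.3192 0.059 ]
top (213, 151) [0.5749 0.6289 0.059 ]
side (274, 327) [ 0.5342 -0.1219  0.059 ]
side (108, 303) [0.5512 0.6136 0.059 ]
side (348, 358) [ 0.568  -0.3103  0.059 ]
side (202, 323) [0.5562 0.1196 0.059 ]
side (154, 314) [0.5575 0.3383 0.059 ]
```

Top view: four grey covers at (477,200), (415,214), (326,209) and (259,214). The blue look-alike is at (155,215). I'll refine the centres against the images.

Run:
```python
from h import *
from scipy.optimize import minimize
np.set_printoptions(precision=4,suppress=True)
C=[(.569,-.311),(.536,-.126),(.560,.123),(.558,.325)]
out=[]
a=np.linspace(0,2*np.pi,60)
tiles=[]
ims={n:cv2.imread(f'pics/{n}0.png') for n in('top','side')}
gr={n:cv2.GaussianBlur(cv2.cvtColor(ims[n],cv2.COLOR_BGR2GRAY),(0,0),.8).astype(float) for n in ims}
def circ(n,x,y,r): return np.array([proj(n,(x+r*np.cos(t),y+r*np.sin(t),.059)) for t in a]).astype(np.float32)
def samp(n,p): return cv2.remap(gr[n].astype(np.float32),p[:,0].reshape(-1,1),p[:,1].reshape(-1,1),cv2.INTER_LINEAR).ravel()
for c in C:
    row=[]
    for n in ims:
        # maximise mean abs radial gradient over grid
        best=(-1,)
        for x in np.arange(c[0]-.012,c[0]+.0121,.002):
            for y in np.arange(c[1]-.012,c[1]+.0121,.002):
                g=np.abs(samp(n,circ(n,x,y,.038))-samp(n,circ(n,x,y,.034)))
                v=np.minimum(g,25).mean()
                if v>best[0]: best=(v,x,y)
        print(n,c,np.array(best))
        im=cv2.resize(ims[n],None,fx=6,fy=6,interpolation=cv2.INTER_CUBIC)
        p=(circ(n,best[1],best[2],.036)+.5)*6
        cv2.polylines(im,[p.astype(np.int32)],True,(0,255,0),1)
        m=p.mean(0).astype(int); cv2.circle(im,tuple(map(int,m)),2,(0,0,255),-1)
        y0=min(max(m[1]-140,0),2400-280)
        row.append(im[y0:y0+280,m[0]-95:m[0]+95])
    tiles.append(np.vstack(row))
cv2.imwrite('pics/fit.png',np.hstack(tiles))
```

```text
Traceback (most recent call last):
  File "h.py", line 8, in proj
    c=camera_params(n);K,R,t=map(np.array,(c['K'],c['R'],c['t']))
ValueError: time passes only in moves, steps and waits
```

```bash
cat > h.py <<'E'
from plant import *
import numpy as np, cv2
CP={n:{k:np.array(v) for k,v in camera_params(n).items() if k in 'KRt'} for n in('top','side')}
def ray(n,row,col,z):
    c=CP[n];K,R,t=c['K'],c['R'],c['t']
    d=R.T@np.linalg.inv(K)@np.array([col,row,1.]); o=-R.T@t
    return o+d*(z-o[2])/d[2]
def proj(n,X):
    c=CP[n];K,R,t=c['K'],c['R'],c['t']
    p=(R@np.atleast_2d(X).T+t[:,None]); p=K@p; return (p[:2]/p[2]).T
E
python3 - <<'E'
from h import *
np.set_printoptions(precision=4,suppress=True)
C=[(.569,-.311),(.536,-.126),(.560,.123),(.558,.325)]
a=np.linspace(0,2*np.pi,60)
tiles=[]
ims={n:cv2.imread(f'pics/{n}0.png') for n in('top','side')}
gr={n:cv2.GaussianBlur(cv2.cvtColor(ims[n],cv2.COLOR_BGR2GRAY),(0,0),.8).astype(np.float32) for n in ims}
def circ(n,x,y,r): return proj(n,np.c_[x+r*np.cos(a),y+r*np.sin(a),0*a+.059]).astype(np.float32)
def samp(n,p): return cv2.remap(gr[n],p[:,:1].copy(),p[:,1:].copy(),cv2.INTER_LINEAR).ravel()
for c in C:
    row=[]
    for n in ims:
        best=(-1,)
        for x in np.arange(c[0]-.012,c[0]+.0121,.002):
            for y in np.arange(c[1]-.012,c[1]+.0121,.002):
                g=np.abs(samp(n,circ(n,x,y,.038))-samp(n,circ(n,x,y,.034)))
                v=np.minimum(g,25).mean()
                if v>best[0]: best=(v,x,y)
        print(n,c,np.array(best))
        im=cv2.resize(ims[n],None,fx=6,fy=6,interpolation=cv2.INTER_CUBIC)
        p=(circ(n,best[1],best[2],.036)+.5)*6
        cv2.polylines(im,[p.astype(np.int32)],True,(0,255,0),1)
        m=p.mean(0).astype(int); cv2.circle(im,tuple(map(int,m)),2,(0,0,255),-1)
        y0=min(max(m[1]-140,0),2400-280)
        row.append(im[y0:y0+280,m[0]-95:m[0]+95])
    tiles.append(np.vstack(row))
cv2.imwrite('pics/fit.png',np.hstack(tiles))
E
```

```text
top (0.569, -0.311) [14.7824  0.567  -0.309 ]
side (0.569, -0.311) [22.9672  0.569  -0.317 ]
top (0.536, -0.126) [12.271  0.528 -0.128]
side (0.536, -0.126) [24.0689  0.53   -0.132 ]
top (0.56, 0.123) [13.8313  0.558   0.129 ]
side (0.56, 0.123) [21.3639  0.56    0.125 ]
top (0.558, 0.325) [13.8597  0.558   0.325 ]
side (0.558, 0.325) [22.2564  0.556   0.319 ]
```

View pics/fit.png

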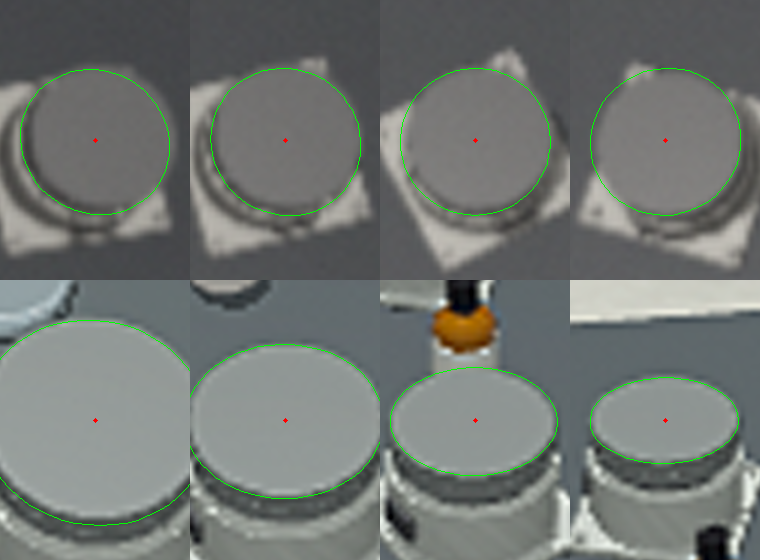

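send_rows --plan '[{"xyz": [0.05,0.0,-0.02],"delta_rot": [0,-0.1,0]},{"xyz": [0.1,0.01,-0.045],"delta_rot": [0,-0.2,0]},{"xyz": [0.15,0.03,-0.07],"delta_rot": [0,-0.3,0]},{"xyz": [0.2,0.05,-0.092],"delta_rot": [0,-0.4,0]},{"xyz": [0.25,0.07,-0.115],"delta_rot": [0,-0.45,0]},{"xyz": [0.3,0.09,-0.139],"delta_rot": [0,-0.45,0]},{"xyz": [0.335,0.12,-0.155],"delta_rot": [0,-0.45,0]},{"xyz": [0.335,0.12,-0.155],"delta_rot": [0,-0.45,0]},{"xyz": [0.335,0.12,-0.155],"delta_rot": [0,-0.45,0]}]' --jaw 0 --squeeze 10

```text
time_s: 1.32
ee_pos: [0.5276, 0.323, 0.1299]
eef_rot: [-1.57, 0.0, -0.0]
wrist_force: [-0.1, -0.0, 0.7]
finger_gap: 0.01
```

send_rows --plan '[{"xyz": [0,0.03,0],"delta_rot": [0,0,0]},{"xyz": [0,0.053,0],"delta_rot": [0,0,0]},{"xyz": [0,0.055,0],"delta_rot": [0,0,0]},{"xyz": [0,0.055,0],"delta_rot": [0,0,0]}]'

```text
time_s: 1.82
ee_pos: [0.528, 0.324, 0.0761]
eef_rot: [-1.57, -0.002, 0.002]
wrist_force: [1.0, -0.3, 1.0]
finger_gap: 0.007
```

```bash
cat > snap.py <<'E'
import sys
from h import *
tag=sys.argv[1]; x,y,z=map(float,sys.argv[2:5])
o=[]
for n in('top','side'):
    im=get_image(n)[:,:,::-1]; p=proj(n,(x,y,z))[0]
    u,v=int(np.clip(p[0]-65,0,510)),int(np.clip(p[1]-65,0,270))
    o.append(cv2.resize(im[v:v+130,u:u+130],(400,400),interpolation=cv2.INTER_CUBIC))
cv2.imwrite(f'pics/{tag}.png',np.hstack(o))
E
python3 snap.py n4a .557 .322 .059
```

```text
(no output)
```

View pics/n4a.png

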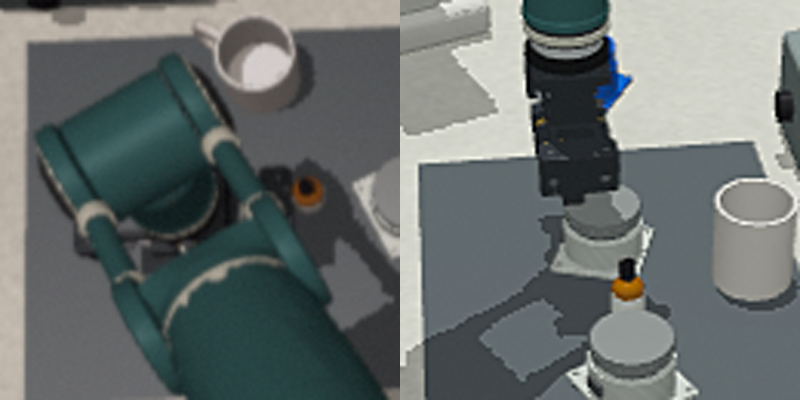

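The side crop shows the closed fingertips just above the robot-side (−x) half of the farthest cover, and the dropper and mug are clear. Next I'll descend in small steps.

send_rows --plan '[{"xyz": [0,0.003,0],"delta_rot": [0,0,0]},{"xyz": [0,0.005,0],"delta_rot": [0,0,0]},{"xyz": [0,0.005,0],"delta_rot": [0,0,0]}]'

```text
time_s: 2.3
ee_pos: [0.5281, 0.3228, 0.0705]
eef_rot: [-1.57, -0.001, -0.0]
wrist_force: [-1.8, -0.1, 3.9]
finger_gap: 0.008
```

send_rows --plan '[{"xyz": [0,0.001,0],"delta_rot": [0,0,0]},{"xyz": [0,0.001,0],"delta_rot": [0,0,0]}]'

```text
time_s: 2.55
ee_pos: [0.5281, 0.3228, 0.0704]
eef_rot: [-1.57, -0.001, -0.0]
wrist_force: [-3.4, -0.9, 10.3]
finger_gap: 0.005
```

send_rows --plan '[{"xyz": [0,0.001,0],"delta_rot": [0,0,0]},{"xyz": [0,0.001,0],"delta_rot": [0,0,0]}]'

```text
time_s: 2.8
ee_pos: [0.5282, 0.3228, 0.0704]
eef_rot: [-1.57, -0.001, 0.0]
wrist_force: [-5.1, -3.2, 15.8]
finger_gap: 0.005
```

Cover 4 (y≈0.32) is rigid: z stays at 70.4 mm while the force rises to 16 N, so it is home. Next is cover 3.

send_rows --plan '[{"xyz": [0,-0.035,0],"delta_rot": [0,0,0]},{"xyz": [0,-0.045,-0.05],"delta_rot": [0,0,0]},{"xyz": [0,-0.045,-0.1],"delta_rot": [0,0,0]},{"xyz": [0,-0.045,-0.15],"delta_rot": [0,0,0]},{"xyz": [0,-0.045,-0.196],"delta_rot": [0,0,0]},{"xyz": [0,-0.02,-0.196],"delta_rot": [0,0,0]},{"xyz": [0,-0.008,-0.196],"delta_rot": [0,0,0]},{"xyz": [0,-0.008,-0.196],"delta_rot": [0,0,0]}]'

```text
time_s: 3.8
ee_pos: [0.5266, 0.1267, 0.0743]
eef_rot: [-1.571, 0.003, 0.001]
wrist_force: [-0.4, -0.4, 0.7]
finger_gap: -0.003
```

send_rows --plan '[{"xyz": [0,0.003,0],"delta_rot": [0,0,0]},{"xyz": [0,0.005,0],"delta_rot": [0,0,0]},{"xyz": [0,0.005,0],"delta_rot": [0,0,0]}]'

```text
time_s: 4.18
ee_pos: [0.528, 0.127, 0.0709]
eef_rot: [-1.571, -0.0, 0.001]
wrist_force: [0.2, -0.4, 0.3]
finger_gap: 0.004
```

send_rows --plan '[{"xyz": [0,0.001,0],"delta_rot": [0,0,0]},{"xyz": [0,0.001,0],"delta_rot": [0,0,0]}]'

```text
time_s: 4.42
ee_pos: [0.5281, 0.1269, 0.0704]
eef_rot: [-1.57, -0.001, 0.0]
wrist_force: [-1.6, 1.0, 3.9]
finger_gap: 0.004
```

send_rows --plan '[{"xyz": [0,0.001,0],"delta_rot": [0,0,0]},{"xyz": [0,0.001,0],"delta_rot": [0,0,0]}]'

```text
time_s: 4.68
ee_pos: [0.5281, 0.1269, 0.0703]
eef_rot: [-1.57, -0.0, 0.0]
wrist_force: [-4.3, 0.5, 11.3]
finger_gap: 0.006
```

send_rows --plan '[{"xyz": [0,0.0005,0],"delta_rot": [0,0,0]},{"xyz": [0,0.0005,0],"delta_rot": [0,0,0]}]'

```text
time_s: 4.92
ee_pos: [0.5282, 0.1269, 0.0704]
eef_rot: [-1.57, -0.0, 0.0]
wrist_force: [-6.6, 0.4, 14.8]
finger_gap: 0.009
```

Cover 3 is rigid too. Next is cover 2 at (0.529, −0.130), pressed at its −x edge.

send_rows --plan '[{"xyz": [0,-0.035,0],"delta_rot": [0,0,0]},{"xyz": [-0.005,-0.045,-0.05],"delta_rot": [0,0,0]},{"xyz": [-0.01,-0.045,-0.1],"delta_rot": [0,0,0]},{"xyz": [-0.02,-0.045,-0.15],"delta_rot": [0,0,0]},{"xyz": [-0.029,-0.045,-0.2],"delta_rot": [0,0,0]},{"xyz": [-0.029,-0.045,-0.257],"delta_rot": [0,0,0]},{"xyz": [-0.029,-0.02,-0.257],"delta_rot": [0,0,0]},{"xyz": [-0.029,-0.007,-0.257],"delta_rot": [0,0,0]},{"xyz": [-0.029,-0.007,-0.257],"delta_rot": [0,0,0]}]'

```text
time_s: 6.05
ee_pos: [0.4975, -0.1296, 0.0737]
eef_rot: [-1.57, 0.003, 0.001]
wrist_force: [0.4, 0.3, -0.0]
finger_gap: 0.007
```

send_rows --plan '[{"xyz": [0,0.003,0],"delta_rot": [0,0,0]},{"xyz": [0,0.005,0],"delta_rot": [0,0,0]},{"xyz": [0,0.005,0],"delta_rot": [0,0,0]}]'

```text
time_s: 6.42
ee_pos: [0.4992, -0.13, 0.0705]
eef_rot: [-1.571, -0.001, 0.001]
wrist_force: [-0.2, -1.0, -1.0]
finger_gap: 0.005
```

send_rows --plan '[{"xyz": [0,0.001,0],"delta_rot": [0,0,0]},{"xyz": [0,0.001,0],"delta_rot": [0,0,0]}]'

```text
time_s: 6.68
ee_pos: [0.499, -0.1304, 0.0694]
eef_rot: [-1.571, -0.0, 0.0]
wrist_force: [0.2, 0.1, 1.5]
finger_gap: 0.007
```

It is below 70.4 mm at about 1.5 N, so this cover seems to give. I'll keep going in small steps.

send_rows --plan '[{"xyz": [0,0.001,0],"delta_rot": [0,0,0]},{"xyz": [0,0.001,0],"delta_rot": [0,0,0]}]'

```text
time_s: 6.92
ee_pos: [0.4988, -0.1304, 0.0682]
eef_rot: [-1.571, 0.0, 0.0]
wrist_force: [0.5, 0.4, 1.6]
finger_gap: 0.003
```

send_rows --plan '[{"xyz": [0,0.001,0],"delta_rot": [0,0,0]},{"xyz": [0,0.001,0],"delta_rot": [0,0,0]}]'

```text
time_s: 7.18
ee_pos: [0.4988, -0.1304, 0.0673]
eef_rot: [-1.571, 0.0, 0.0]
wrist_force: [-1.3, -0.4, 1.7]
finger_gap: 0.009
```

send_rows --plan '[{"xyz": [0,0.0005,0],"delta_rot": [0,0,0]},{"xyz": [0,0.0005,0],"delta_rot": [0,0,0]}]'

```text
time_s: 7.42
ee_pos: [0.4988, -0.1305, 0.0671]
eef_rot: [-1.571, 0.0, 0.0]
wrist_force: [-3.1, -0.3, 4.9]
finger_gap: 0.005
```

```bash
python3 snap.py n2 .529 -.130 .059
```

```text
(no output)
```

View pics/n2.png

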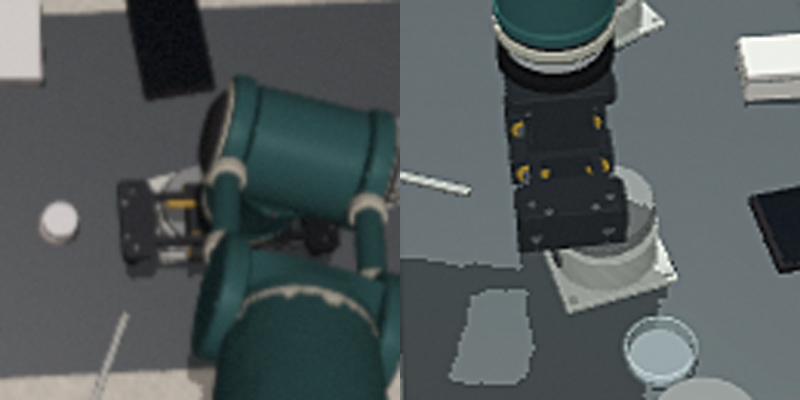

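Cover 2 gives about 3.3 mm at 1.5–2 N, then stops at 5 N against the rim, so it rocks and is the loose one. The picture shows the fingertips on its −x edge. I'll lift clear and go to its centre.

send_rows --plan '[{"xyz": [0,-0.006,0],"delta_rot": [0,0,0]},{"xyz": [0,-0.014,0],"delta_rot": [0,0,0]},{"xyz": [0.03,-0.014,0],"delta_rot": [0,0,0]},{"xyz": [0.03,-0.01,0],"delta_rot": [0,0,0]},{"xyz": [0.03,-0.006,0],"delta_rot": [0,0,0]},{"xyz": [0.03,-0.005,0],"delta_rot": [0,0,0]}]'

```text
time_s: 8.28
ee_pos: [0.5274, -0.1301, 0.0708]
eef_rot: [-1.57, 0.002, 0.0]
wrist_force: [0.7, 0.2, 0.1]
finger_gap: 0.002
```

send_rows --plan '[{"xyz": [0,0.0005,0],"delta_rot": [0,0,0]},{"xyz": [0,0.001,0],"delta_rot": [0,0,0]}]'

```text
time_s: 8.52
ee_pos: [0.5286, -0.1304, 0.0707]
eef_rot: [-1.571, 0.0, 0.0]
wrist_force: [-0.7, -0.8, -0.5]
finger_gap: 0.004
```

send_rows --plan '[{"xyz": [0,0.0005,0],"delta_rot": [0,0,0]},{"xyz": [0,0.001,0],"delta_rot": [0,0,0]}]'

```text
time_s: 8.78
ee_pos: [0.5289, -0.1304, 0.07]
eef_rot: [-1.571, -0.0, 0.0]
wrist_force: [-1.1, 0.3, 3.8]
finger_gap: 0.009
```

send_rows --plan '[{"xyz": [0,0.0005,0],"delta_rot": [0,0,0]},{"xyz": [0,0.001,0],"delta_rot": [0,0,0]}]'

```text
time_s: 9.02
ee_pos: [0.529, -0.1305, 0.0697]
eef_rot: [-1.571, -0.0, 0.0]
wrist_force: [-2.8, 0.1, 8.0]
finger_gap: 0.003
```

send_rows --plan '[{"xyz": [0,0.0005,0],"delta_rot": [0,0,0]},{"xyz": [0,0.001,0],"delta_rot": [0,0,0]}]'

```text
time_s: 9.28
ee_pos: [0.529, -0.1305, 0.0688]
eef_rot: [-1.571, -0.0, 0.0]
wrist_force: [-3.2, 0.3, 8.3]
finger_gap: 0.004
```

send_rows --plan '[{"xyz": [0,0.0005,0],"delta_rot": [0,0,0]},{"xyz": [0,0.001,0],"delta_rot": [0,0,0]}]'

```text
time_s: 9.52
ee_pos: [0.529, -0.1304, 0.0678]
eef_rot: [-1.571, -0.0, 0.0]
wrist_force: [-2.4, 0.8, 8.9]
finger_gap: 0.006
```

send_rows --plan '[{"xyz": [0,0.0005,0],"delta_rot": [0,0,0]},{"xyz": [0,0.001,0],"delta_rot": [0,0,0]}]'

```text
time_s: 9.78
ee_pos: [0.529, -0.1304, 0.0668]
eef_rot: [-1.571, -0.0, 0.0]
wrist_force: [-3.3, 0.6, 9.0]
finger_gap: 0.007
```

It is sliding down at about 8–9 N. I'll go on to the stop.

send_rows --plan '[{"xyz": [0,0.0005,0],"delta_rot": [0,0,0]},{"xyz": [0,0.001,0],"delta_rot": [0,0,0]}]'

```text
time_s: 10.02
ee_pos: [0.529, -0.1304, 0.0664]
eef_rot: [-1.571, 0.0, 0.0]
wrist_force: [-6.4, 1.8, 14.2]
finger_gap: 0.007
```

send_rows --plan '[{"xyz": [0,0.0005,0],"delta_rot": [0,0,0]},{"xyz": [0,0.001,0],"delta_rot": [0,0,0]}]'

```text
time_s: 10.28
ee_pos: [0.529, -0.1304, 0.0664]
eef_rot: [-1.571, 0.0, 0.0]
wrist_force: [-9.4, 2.6, 22.0]
finger_gap: 0.008
```

send_rows --plan '[{"xyz": [0,0.0003,0],"delta_rot": [0,0,0]},{"xyz": [0,0.0005,0],"delta_rot": [0,0,0]},{"xyz": [0,0.0005,0],"delta_rot": [0,0,0]},{"xyz": [0,0.0005,0],"delta_rot": [0,0,0]}]'

```text
time_s: 10.78
ee_pos: [0.529, -0.1304, 0.0664]
eef_rot: [-1.571, 0.0, 0.0]
wrist_force: [-9.2, 2.2, 21.5]
finger_gap: 0.006
```

```bash
python3 snap.py home .529 -.130 .055; python3 -c "
from plant import *
s=observe();print(s['time_s'],s['ee_pos'],s['wrist_force'],s['ft_torque'])"
```

```text
10.875 [ 0.52901574 -0.13046082  0.06635961] [-8.68529621  1.96980365 22.35273522] [0.39778742 1.52522016 0.02718522]
```

View pics/home.png

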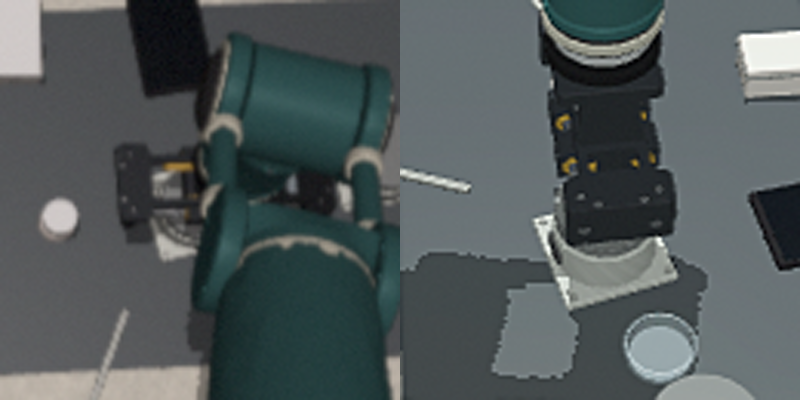

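```bash
python3 -c "
from plant import *
print(sign_off()); s=observe();print(s['time_s'],s['ee_pos'],s['wrist_force'])"
```

```text
the job is handed in; nothing more can be done
None
the job is handed in; nothing more can be done
```

The loose cover is the one at about (0.529, −0.130). I pressed it home and handed the job in, at about 11 s, with the closed fingertips still holding it down.

- **Finding it:** I pressed three covers near their robot-side edge.
  - The covers at y ≈ 0.32 and y ≈ 0.13 were rigid. The fingertips stayed at the height of the cover's top while the force rose to about 15 N.
  - The one at y ≈ −0.13 gave about 3.3 mm at 1.5–2 N, then stopped against its rim at 5 N.
  - I did not press the fourth cover (y ≈ −0.31), since the loose one had already been found.
- **Pressing it home:** At its centre it slid down at 8–9 N and came to a hard stop 4.0 mm lower.
- **Last check:** The push was steady at about 22 N vertical, with 9 N sideways, which is under the 45 N limit.
- **Last pictures:** The fingertips were on this cover only, and the bystanders in view were where they had been. The gripper hid most of the cover, so I take it to be level from the hard stop and the 4 mm travel, not from sight.
- **Measurement disagreement:** The two cameras differed by 4–8 mm in y on the cover centres, so I used the average. No check failed.

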